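# Switch on and zero the bench scale

### The job

Zero the bakery scale with the empty pie tin on it. With closed fingertips, gently press the red key right down and hold it there for a good second to switch the scale on, let it come up again, then press the green key right down to zero it, and withdraw clear of the scale. Leave the blue and yellow keys alone, and do not disturb, lift or carry the tin or anything else on the bench.

Things in the scene. Friction and masses are not known exactly. Their poses are not given: they have to be found in the camera images.
- scale: white bench scale, fixed, 320 (x) x 270 (y) x 78 mm; origin at the centre of its underside on the table, z up, +x from key panel to platform. Four keys in a row on its panel (60 mm above the table) at x = -120 and y = -78, -26, 26, 78 mm, colours in a different order each time. Display at x = -62 mm; steel platform, top 78 mm above the table, x = -40 to 155 mm
- red_key_top (a point): red (on) key: to be held down first; centre of the top of the red round cap, 28 mm across, which sits in a round black housing 44 mm across; 82 mm above the table and 10 mm above its housing when up; moves down with the cap
- red_key (a joint): red key, travel in m: 0 up (at rest), grows as the cap is pressed straight down, 0.006 fully down against its stop; the spring takes 1.5 N to start and 5 N fully down, and lifts the cap again when let go
- red_key_base: round black housing of the red key together with its cap, fixed to the scale's panel, 44 mm across and 12 mm high; origin at the centre of its underside, 60 mm above the table
- green_key_top (a point): green (zero) key: to be pressed second; centre of the top of the green round cap, 28 mm across, which sits in a round black housing 44 mm across; 82 mm above the table and 10 mm above its housing when up; moves down with the cap
- green_key (a joint): green key, travel in m: 0 up (at rest), grows as the cap is pressed straight down, 0.006 fully down against its stop; the spring takes 1.5 N to start and 5 N fully down, and lifts the cap again when let go
- green_key_base: round black housing of the green key together with its cap, fixed to the scale's panel, 44 mm across and 12 mm high; origin at the centre of its underside, 60 mm above the table
- blue_key_top (a point): blue (units) key: to be left alone; centre of the top of the blue round cap, 28 mm across, which sits in a round black housing 44 mm across; 82 mm above the table and 10 mm above its housing when up; moves down with the cap
- blue_key (a joint): blue key, travel in m: 0 up (at rest), grows as the cap is pressed straight down, 0.006 fully down against its stop; the spring takes 1.5 N to start and 5 N fully down, and lifts the cap again when let go
- yellow_key_top (a point): yellow (memory) key: to be left alone; centre of the top of the yellow round cap, 28 mm across, which sits in a round black housing 44 mm across; 82 mm above the table and 10 mm above its housing when up; moves down with the cap
- yellow_key (a joint): yellow key, travel in m: 0 up (at rest), grows as the cap is pressed straight down, 0.006 fully down against its stop; the spring takes 1.5 N to start and 5 N fully down, and lifts the cap again when let go
- tin: empty round foil pie tin standing loose on the scale's platform, 104 mm across at the rim, 28 mm high; origin at the centre of its underside
- cookie: brown gingerbread-man biscuit lying on a square white paper card to the +y side of the scale, about 100 x 82 x 10 mm; origin under its middle
- jar: closed round glass jar with a white lid, 54 mm across, 85 mm high, to the -y side of the scale; origin at the centre of its underside
- cutter: round copper cookie cutter (a ring), 68 mm across, 25 mm high, standing to the -y side of the scale; origin at the centre of its underside
- spatula: spatula lying on the table at the robot's right, 240 mm long, along its x axis
Things that resemble listed ones, but are neither listed nor needed, are in the scene too. Of the things that look like the tin, the middle-sized one is meant.

How it is judged:
On the way, in this order (a step that is already met when the one before it is completed fails the run):
1. the red key is held down (over 3.5 mm of its 6 mm) for 0.8 s with the green key up (value of joint red_key above 0.0035 m and value of joint green_key below 0.0015 m), for 0.8 s.
2. the red key has come up again, the green key not yet pressed (value of joint red_key below 0.001 m and value of joint green_key below 0.0015 m), for 0.1 s.
3. the green key is pressed (over 3.5 mm of its 6 mm) with the red key up (value of joint green_key above 0.0035 m and value of joint red_key below 0.0015 m), for 0.1 s.
At the end, for the whole second after the job is handed in: all four keys are up (within 1.5 mm), the tin is at rest within 10 mm of where it stood, and the cookie, jar, cutter and spatula are within 15 mm of where they lay (value of joint each of red_key, green_key, blue_key, yellow_key below 0.0015 m and distance of tin from where it was at the start of the episode below 0.01 m and distance of each of cookie, jar, cutter, spatula from where it was at the start of the episode below 0.015 m and linear speed of tin below 0.02 m/s); the robot touches nothing.
It fails at once if the blue key is pressed (over 1.5 mm) (value of joint blue_key above 0.0015 m).
It fails at once if the yellow key is pressed (over 1.5 mm) (value of joint yellow_key above 0.0015 m).
It fails at once if a key or the scale is pushed harder than 30 N (contact force between any of the arm, the fingers and red_key_base above 30 N or contact force between any of the arm, the fingers and green_key_base above 30 N or contact force between any of the arm, the fingers and scale above 30 N).
It fails at once if the tin is shifted over 10 mm, or lifted, or tipped over 0.2 rad (distance of tin from where it was at the start of the episode above 0.01 m or angle between tin's own z axis and vertical above 0.2 rad).
It fails at once if the cookie, jar, cutter or spatula is moved or lifted over 15 mm (distance of any of cookie, jar, cutter, spatula from where it was at the start of the episode above 0.015 m).
It also fails if it takes over 40 s, if anything falls off the work surface, if the arm or the gripper's body presses on something with over 40 N, if the wrist force passes 120 N, or if a joint passes its speed limit or range.

### The arm

A 6-joint arm with a two-finger parallel gripper is mounted at the origin on the work surface. World frame = base frame: x ahead of the robot, y to its left, z up, the work surface at z = 0. Lengths are in m, angles in rad, forces in N, time in s.
With the tool pointing down it reaches from about 0.25 to 0.775 m from the base axis. Payload 4 kg.
Tool frame: the origin (TCP) lies at the very end of the fingers, on their centre line; the grasp point (between the pads) lies 19 mm behind it; z points along the fingers, y is the line along which they close (so a half turn about z gives the same grasp; the last joint's range is limited). The gripper opens to 94 mm and grips with 3 to 60 N. Pads are 16 mm wide; open, the fingers measure 119 mm over their backs; the gripper's body (75 mm by 177 mm) begins 78 mm behind the grasp point.
Start: joints at [1.041, 0.087, 1.371, -0, 1.684, -0.103], TCP at [0.228, 0.501, 0.206] pointing down, gripper open.
Joint ranges: [-3.1, 3.1], [-0.76, 2.03], [0.27, 2.55], [-1.08, 4.22], [0.17, 2.65], [-2.57, 2.57]. Speed limits (rad/s): [2.79, 2.79, 3.14, 3.14, 3.14, 3.14].

### API

Orientations are given as [roll, pitch, yaw] about the fixed x, y, z axes, in that order (R = Rz(yaw) Ry(pitch) Rx(roll)).
In Python, from bench import robot gives the robot as it stands. The module is installed in compiled form; this text tells all that it offers.
- The arm moves only by the tool move_arm, never from a script. Its argument "deltas" is one flat list of numbers, 7 for each row, row after row: the turn, a rotation vector about the tool's x, y, z in rad, then the shift along the tool's x, y, z in cm, then the closure, from -1 (fully open) to 1 (shut). A call has 1 to 8 rows; each row is the pose to reach, as a shift and turn from the pose commanded when the call began, along the tool's axes at that moment; what a row does not reach only later rows make up. A row lasts 1/10 s, in which the tool goes at most 50 mm and 8.59 degrees, less where a joint would pass 70% of its speed; a pose out of reach is approached as far as the arm can. A call with a gripper value outside its range is refused whole. The fingers move at their own pace and stop on an object; the grip force is fixed at half the most. Time passes only in rows, so rows that repeat a pose let the fingers close. It gives the time, the measured TCP pose, the force, the opening and the grip force at its end, in the units of the state.
- robot.get_obs(): the state, without advancing time (a new reading comes with each control period).
- robot.snapshot(name): name is "side" or "top" or "wrist"; returns a dict with "image" (420x560x3 uint8, red, green, blue), "depth" (420x560 float32, m along the optical axis (not along the pixel's ray), 0 where there is no reading), "fov_y" (degrees; the focal length in pixels is half the picture's height over the tangent of half this angle, whatever the lens; pixels are square), "cx", "cy" (the principal point, pixels), "origin" and "orientation" of the camera in the world; the wrist camera has in their place "T_tool_cam" (4x4, takes a point from camera to tool coordinates, whose origin is the TCP and whose axes are the flange's). Camera axes: x right, y up, looking along -z (the intrinsics and any distortion apply to the point x, -y, -z); pixel columns grow to the right and rows downward; lengths in m; the calibration is good to about 2 mm. The wrist camera is an equidistant fisheye: a pixel r from the principal point sees the ray r / f radians off the axis. A picture is of the moment at which its call begins: read the wrist's pose just before it.
- robot.close_job(): hands the job in; it is judged then, once.
The state is a dict: "time": time; "joint_positions": joint angles; "qvel": joint speeds; "joint_torque": joint torques, N m; "tool_pos": TCP position; "ee_rot": TCP orientation; "wrist_force": force on the tool from outside, world axes, zero at the start; "wrist_torque": the same for the moment, N m; "width": finger opening in m; "finger_force": force on a finger pad.
Only numpy, scipy, OpenCV 4.12 (cv2) and the standard library are available. Lean on these libraries where they do the work, as an engineer would, in place of code of your own. Each camera call takes 0.05 s, during which the arm holds its last target. There are 200 camera calls.

## Working session

There is one attempt and no reset: what is moved stays moved. The work goes in short steps, Python scripts to look and compute and a tool call to move; the robot and the scene stay as the last step left them, time stands still between calls to the robot, and variables do not carry over. Pictures are saved under pics/ and viewed, at most 10 in all, crops included, and the job is handed in when it is done.

Besides the shell and the picture viewer there is one more tool, called after "Request:" as name(argument=value, ...), one argument or row to a line, values as JSON. move_arm: Moves the arm, as the interface text tells. Its arguments: {"type":"object","properties":{"deltas":{"type":"array","items":{"type":"number"}}},"required":["deltas"]}

```bash
mkdir -p pics
cat > h.py <<'E'
import numpy as np, cv2
from bench import robot
from scipy.spatial.transform import Rotation as R
def rot(o):
    o=np.array(o,float)
    if o.shape==(3,3): return o
    return (R.from_euler('xyz',o) if o.size==3 else R.from_quat(o)).as_matrix()
def ray(s,u,v):
    f=s['image'].shape[0]/2/np.tan(np.radians(s['fov_y'])/2)
    return np.array(s['origin']), rot(s['orientation'])@np.array([(u-s['cx'])/f,-(v-s['cy'])/f,-1])
def onplane(s,u,v,z):
    o,d=ray(s,u,v); return o+d*(z-o[2])/d[2]
def bydepth(s,u,v):
    o,d=ray(s,u,v); return o+d*s['depth'][int(round(v)),int(round(u))]
E
python3 - <<'E'
from h import *
import pickle
S={n:robot.snapshot(n) for n in('top','side')}
pickle.dump(S,open('s.pkl','wb'))
for n,s in S.items():
    cv2.imwrite(f'pics/{n}0.png',s['image'][...,::-1])
    print(n,s['fov_y'],s['cx'],s['cy'],s['origin'],s['orientation'],[k for k in s])
    hsv=cv2.cvtColor(s['image'],cv2.COLOR_RGB2HSV)
    for c,lo,hi in(('red',172,6),('green',45,85),('blue',100,125),('yellow',22,34)):
        h=hsv[...,0]; m=((h>=lo)&(h<=hi) if lo<hi else (h>=lo)|(h<=hi))&(hsv[...,1]>120)&(hsv[...,2]>60)
        k,l,st,ce=cv2.connectedComponentsWithStats(m.astype('uint8'))
        for i in range(1,k):
            if st[i,4]>25: print(c,st[i],ce[i].round(1),onplane(s,*ce[i],.082).round(4),bydepth(s,*ce[i]).round(4))
print(robot.get_obs())
E
```

```text
top 46.056886724222935 275.14965166135966 209.9101203462025 [ 0.35910994 -0.03883542  1.29078918] [ 0.15576272  0.00521329 -1.58278226] ['image', 'depth', 'fov_y', 'cx', 'cy', 'origin', 'orientation']
red [272 207  12  12 117] [277.6 212.4] [ 0.5428 -0.0409  0.082 ] [ 0.543  -0.0409  0.0803]
green [234 191  12  11 101] [239.6 195.9] [0.5854 0.0533 0.082 ] [0.5856 0.0534 0.0814]
blue [292 215  11  12 104] [297.  220.5] [ 0.5219 -0.0884  0.082 ] [ 0.5214 -0.0883  0.0855]
yellow [253 198  12  13 119] [258.6 203.9] [0.5647 0.0061 0.082 ] [0.5648 0.0062 0.0814]
side 52.31692185201764 281.50480997617314 211.04963025695488 [ 0.46048401 -0.73829304  0.74568206] [ 0.83324308  0.01121441 -0.11678147] ['image', 'depth', 'fov_y', 'cx', 'cy', 'origin', 'orientation']
red [279 216  12  12 117] [284.9 221.6] [ 0.5417 -0.0478  0.082 ] [ 0.5414 -0.0502  0.0842]
green [292 189  11  10  87] [297.4 193.6] [0.5837 0.0454 0.082 ] [0.5838 0.0463 0.0813]
blue [272 231  12  13 124] [277.8 237.4] [ 0.5204 -0.0951  0.082 ] [ 0.5206 -0.0929  0.0798]
yellow [286 202  12  11 107] [291.6 207. ] [ 0.5631 -0.0009  0.082 ] [0.5633 0.0006 0.0806]
{'time': 0.1, 'joint_positions': array([ 1.04090346e+00,  8.79087491e-02,  1.37206728e+00,  5.30071052e-07,
        1.68355194e+00, -1.03103755e-01]), 'qvel': array([-0.00053366, -0.0007896 , -0.00431612, -0.00074649,  0.00034471,
       -0.00050265]), 'joint_torque': array([ 2.37980566e-03, -3.41252589e+01, -3.03301799e+01,  7.19640730e-02,
        3.03895294e-02, -8.63766309e-05]), 'tool_pos': array([0.2274422 , 0.50025876, 0.20442426]), 'ee_rot': array([-3.13966767e+00, -1.99708802e-04,  2.71480340e+00]), 'wrist_force': array([-0.68755159, -0.49842499,  0.00954023]), 'wrist_torque': array([ 0.05878107, -0.00947895,  0.00915368]), 'finger_force': 0.0, 'width': 0.09406859159212205}
```

View pics/top0.png

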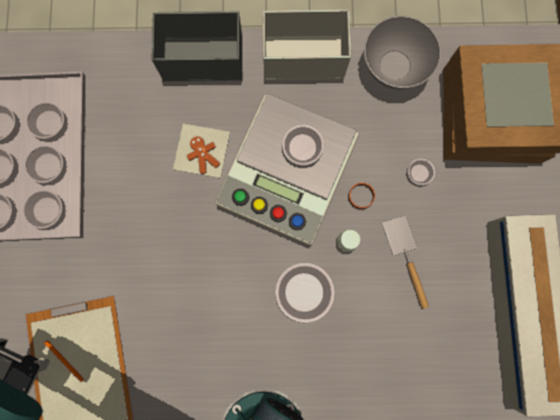

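View pics/side0.png

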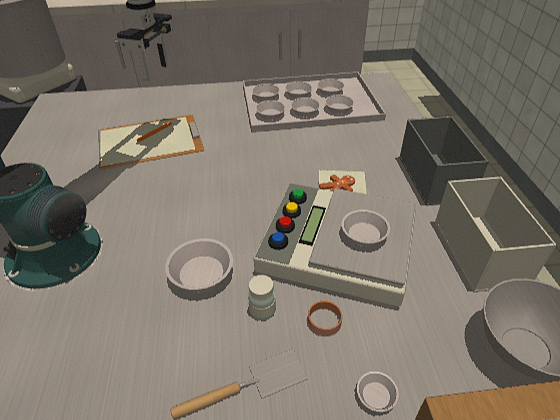

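Top view: keys in a row – green (240,196), yellow (259,204), red (278,212), blue (297,220). Tin candidates are (301,146) on the platform (middle-sized, the one meant), (305,292) large and (421,172) small; none gets touched. The side view confirms this. The two views differ by about 7 mm in y, so I'll hover and refine with the wrist camera.

```bash
cat >> h.py <<'E'
def shift(goal):
    o=robot.get_obs(); return (rot(o['ee_rot']).T@(np.array(goal)-o['tool_pos'])*100).round(2)
E
python3 -c "
from h import *
print(shift([.542,-.044,.19]))"
```

```text
[-51.16 -36.52   1.5 ]
```

Request:
move_arm(
  deltas=[0,0,0,-51.2,-36.5,1.5,1,0,0,0,-51.2,-36.5,1.5,1,0,0,0,-51.2,-36.5,1.5,1,0,0,0,-51.2,-36.5,1.5,1,0,0,0,-51.2,-36.5,1.5,1,0,0,0,-51.2,-36.5,1.5,1,0,0,0,-51.2,-36.5,1.5,1,0,0,0,-51.2,-36.5,1.5,1],
)

```text
time: 0.9
tool_pos: [0.4283, 0.1526, 0.1956]
ee_rot: [3.141, -0.0, 2.715]
wrist_force: [1.0, 0.3, 0.4]
width: 0.033
finger_force: 0.0
```

```bash
python3 -c "
from h import *
print(shift([.542,-.044,.19]))"
```

```text
[-18.49 -13.19   0.55]
```

Request:
move_arm(
  deltas=[0,0,0,-18.0,-12.8,0.5,1,0,0,0,-18.0,-12.8,0.5,1,0,0,0,-18.0,-12.8,0.5,1,0,0,0,-18.0,-12.8,0.5,1,0,0,0,-18.0,-12.8,0.5,1,0,0,0,-18.0,-12.8,0.5,1,0,0,0,-18.0,-12.8,0.5,1],
)

```text
time: 1.6
tool_pos: [0.5384, -0.0363, 0.1902]
ee_rot: [3.141, -0.002, 2.714]
wrist_force: [-0.2, 0.4, -0.3]
width: 0.0004
finger_force: 0.0
```

```bash
cat >> h.py <<'E'
def wrist(name):
    o=robot.get_obs(); s=robot.snapshot('wrist'); cv2.imwrite('pics/'+name,s['image'][...,::-1])
    T=np.array(s['T_tool_cam']); f=s['image'].shape[0]/2/np.tan(np.radians(s['fov_y'])/2)
    Rt=rot(o['ee_rot']); C=Rt@T[:3,3]+o['tool_pos']
    print(o['tool_pos'].round(4),o['ee_rot'].round(3),o['width'],C.round(3),s['fov_y'])
    hsv=cv2.cvtColor(s['image'],cv2.COLOR_RGB2HSV)
    for c,lo,hi in(('red',172,6),('green',45,85),('blue',100,125),('yellow',22,34)):
        h=hsv[...,0]; m=((h>=lo)&(h<=hi) if lo<hi else (h>=lo)|(h<=hi))&(hsv[...,1]>120)&(hsv[...,2]>60)
        k,l,st,ce=cv2.connectedComponentsWithStats(m.astype('uint8'))
        for i in range(1,k):
            if st[i,4]<150: continue
            x,y=ce[i][0]-s['cx'],ce[i][1]-s['cy']; r=np.hypot(x,y); a=r/f
            d=Rt@T[:3,:3]@np.array([np.sin(a)*x/r,-np.sin(a)*y/r,-np.cos(a)])
            dep=s['depth'][int(ce[i][1]),int(ce[i][0])]
            print(c,st[i],ce[i].round(1),'plane',(C+d*(.082-C[2])/d[2]).round(4),'depth',(C+d/np.cos(a)*dep).round(4))
E
python3 -c "
from h import *
wrist('w1.png')"
```

```text
[ 0.5384 -0.0363  0.1902] [ 3.141e+00 -2.000e-03  2.714e+00] 0.0004423456153240311 [ 0.465 -0.002  0.369] 65.70646984690485
red [263 202  30  31 724] [277.7 216.6] plane [ 0.5414 -0.0418  0.082 ] depth [ 0.5413 -0.0418  0.0824]
green [371 202  29  29 650] [384.8 216. ] plane [0.5834 0.0511 0.082 ] depth [0.5844 0.0515 0.0797]
blue [209 202  29  30 685] [223.1 216.8] plane [ 0.5205 -0.0882  0.082 ] depth [ 0.5209 -0.0888  0.0799]
yellow [318 201  30  31 739] [332.5 216.1] plane [0.5622 0.0045 0.082 ] depth [0.5624 0.0046 0.0813]
```

View pics/w1.png

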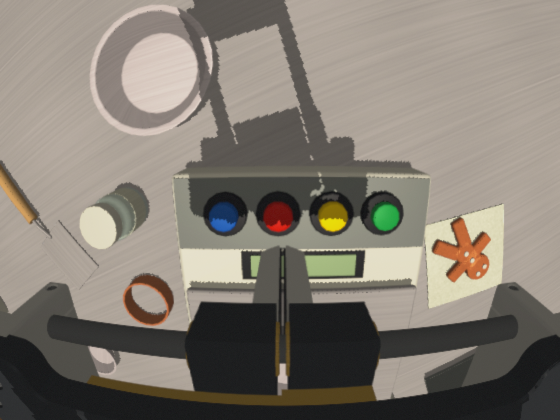

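Wrist view: blue (223,217), red (278,217), yellow (333,216), green (385,216); red lies at (0.5414, -0.0418) and agrees with the top view. Next I move over red.

```bash
python3 -c "
from h import *
print(shift([.5413,-.0418,.092]))"
```

```text
[-0.54 -0.44  9.86]
```

Request:
move_arm(
  deltas=[0,0,0,-0.5,-0.45,2,1,0,0,0,-0.5,-0.45,5,1,0,0,0,-0.5,-0.45,8,1,0,0,0,-0.5,-0.45,9.5,1,0,0,0,-0.5,-0.45,9.8,1,0,0,0,-0.5,-0.45,9.8,1,0,0,0,-0.5,-0.45,9.8,1],
)

```text
time: 2.35
tool_pos: [0.5427, -0.0424, 0.0949]
ee_rot: [3.141, 0.003, 2.715]
wrist_force: [-0.4, 0.1, 0.1]
width: 0.0002
finger_force: 0.0
```

```bash
python3 -c "
from h import *
print(shift([.5413,-.0418,.0765]), robot.get_obs()['wrist_force'])"
```

```text
[ 0.16 -0.    1.84] [-0.43888872  0.06463656  0.13183388]
```

Request:
move_arm(
  deltas=[0,0,0,0.1,0,0.4,1,0,0,0,0.1,0,0.8,1,0,0,0,0.1,0,1.1,1,0,0,0,0.1,0,1.3,1,0,0,0,0.1,0,1.3,1],
)

```text
time: 2.85
tool_pos: [0.5408, -0.0423, 0.0801]
ee_rot: [3.141, 0.0, 2.715]
wrist_force: [0.2, -0.3, 2.3]
width: 0.0005
finger_force: 1.3
```

Request:
move_arm(
  deltas=[0,0,0,0,0,0.15,1,0,0,0,0,0,0.3,1,0,0,0,0,0,0.4,1,0,0,0,0,0,0.4,1],
)

```text
time: 3.25
tool_pos: [0.5408, -0.0423, 0.0764]
ee_rot: [3.141, 0.001, 2.715]
wrist_force: [-1.5, -0.5, 5.1]
width: 0.0007
finger_force: 2.4
```

Request:
move_arm(
  deltas=[0,0,0,0,0,0.05,1,0,0,0,0,0,0.05,1,0,0,0,0,0,0.05,1,0,0,0,0,0,0.05,1,0,0,0,0,0,0.05,1,0,0,0,0,0,0.05,1,0,0,0,0,0,0.05,1,0,0,0,0,0,0.05,1],
)

```text
time: 4.05
tool_pos: [0.5408, -0.0423, 0.0763]
ee_rot: [3.141, 0.001, 2.715]
wrist_force: [-1.6, -0.5, 7.1]
width: 0.0003
finger_force: 3.2
```

Request:
move_arm(
  deltas=[0,0,0,0,0,0,1,0,0,0,0,0,0,1,0,0,0,0,0,0,1,0,0,0,0,0,0,1,0,0,0,0,0,-1,1,0,0,0,0,0,-3,1,0,0,0,0,0,-5,1,0,0,0,0,0,-5,1],
)

```text
time: 4.85
tool_pos: [0.5424, -0.0425, 0.1283]
ee_rot: [3.14, 0.005, 2.715]
wrist_force: [0.4, -0.4, 0.9]
width: 0.0003
finger_force: 0.0
```

```bash
python3 -c "
from h import *
wrist('w2.png')
print(shift([.584,.0512,.125]))"
```

```text
[ 0.5424 -0.0425  0.1283] [3.14  0.005 2.715] 0.0003442246902465422 [ 0.467 -0.008  0.306] 65.70646984690485
red [ 263  213   38   37 1067] [281.7 230.3] plane [ 0.54   -0.0414  0.082 ] depth [ 0.5406 -0.0416  0.0801]
green [395 213  35  36 968] [412.1 230.1] plane [0.5825 0.0503 0.082 ] depth [0.583  0.0506 0.081 ]
blue [ 196  213   37   38 1063] [213.8 231.2] plane [ 0.5199 -0.0877  0.082 ] depth [ 0.5203 -0.0883  0.0803]
yellow [ 331  212   38   39 1121] [349.7 230.7] plane [0.5614 0.0044 0.082 ] depth [0.5618 0.0044 0.0812]
[ 0.   10.27  0.15]
```

Request:
move_arm(
  deltas=[0,0,0,0,4,0,1,0,0,0,0,8,0,1,0,0,0,0,10.2,0,1,0,0,0,0,10.2,0,1,0,0,0,0,10.2,0,1,0,0,0,0,10.2,0,1],
)

```text
time: 5.5
tool_pos: [0.5821, 0.0497, 0.1245]
ee_rot: [-3.14, -0.001, 2.714]
wrist_force: [0.3, -0.4, -0.3]
width: 0.0009
finger_force: 0.0
```

```bash
python3 -c "
from h import *
wrist('w3.png')
print(shift([.5832,.0508,.092]))"
```

```text
[0.5821 0.0497 0.1245] [-3.140e+00 -1.000e-03  2.714e+00] 0.0009024067726384278 [0.508 0.084 0.303] 65.70646984690485
red [ 137  217   36   37 1022] [154.3 235.2] plane [ 0.5419 -0.0391  0.082 ] depth [ 0.5421 -0.0398  0.0808]
green [269 217  37  32 934] [287.1 233.2] plane [0.5817 0.054  0.082 ] depth [0.5818 0.054  0.0816]
blue [ 84 218  32  34 833] [ 99.9 234.1] plane [ 0.5212 -0.0848  0.082 ] depth [ 0.5213 -0.0859  0.0806]
yellow [ 200  217   37   39 1136] [218.  235.7] plane [0.5626 0.0071 0.082 ] depth [0.5627 0.007  0.0817]
[-0.04  0.16  3.28]
```

Request:
move_arm(
  deltas=[0,0,0,0,0.2,2,1,0,0,0,0,0.2,3,1,0,0,0,0,0.2,3.6,1,0,0,0,0,0.2,4.0,1,0,0,0,0,0.2,4.3,1,0,0,0,0,0.2,4.4,1,0,0,0,0,0.2,4.4,1],
)

```text
time: 6.25
tool_pos: [0.5838, 0.0523, 0.0821]
ee_rot: [-3.141, 0.001, 2.715]
wrist_force: [-0.8, -0.5, 1.5]
width: 0.0005
finger_force: 0.7
```

Request:
move_arm(
  deltas=[0,0,0,0,0,0.2,1,0,0,0,0,0,0.4,1,0,0,0,0,0,0.55,1,0,0,0,0,0,0.62,1,0,0,0,0,0,0.62,1,0,0,0,0,0,0.62,1,0,0,0,0,0,0.62,1],
)

```text
time: 6.95
tool_pos: [0.5842, 0.0524, 0.0763]
ee_rot: [3.141, 0.002, 2.715]
wrist_force: [-0.8, -1.0, 5.6]
width: 0.0008
finger_force: 2.8
```

Request:
move_arm(
  deltas=[0,0,0,0,0,0,1,0,0,0,0,0,-1,1,0,0,0,0,0,-4,1,0,0,0,0,0,-8,1,0,0,0,0,0,-12,1,0,0,0,4,0,-13,1,0,0,0,8,0,-13,1,0,0,0,12,0,-13,1],
)

```text
time: 7.75
tool_pos: [0.4735, 0.1028, 0.2057]
ee_rot: [3.14, 0.0, 2.714]
wrist_force: [-0.3, 1.0, 0.7]
width: 0.0009
finger_force: 0.0
```

Request:
move_arm(
  deltas=[0,0,0,4,0,0,1,0,0,0,8,0,0,1,0,0,0,8,0,0,1,0,0,0,8,0,0,1,0,0,0,8,0,0,1,0,0,0,8,0,0,1],
)

```text
time: 8.35
tool_pos: [0.4025, 0.1348, 0.205]
ee_rot: [-3.141, -0.0, 2.714]
wrist_force: [0.2, 0.5, -0.5]
width: 0.0006
finger_force: 0.0
```

```bash
python3 -c "
from h import *
wrist('w4.png')
s=robot.snapshot('top');cv2.imwrite('pics/top1.png',s['image'][...,::-1])"
```

```text
[0.4025 0.1348 0.205 ] [-3.141 -0.     2.714] 0.0006096297903781762 [0.329 0.169 0.383] 65.70646984690485
blue [152 356  21  10 152] [162.6 360.3] plane [ 0.5235 -0.0888  0.082 ] depth [ 0.5235 -0.0889  0.0819]
```

View pics/top1.png

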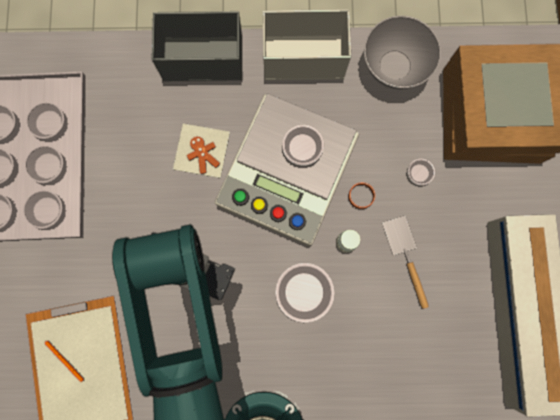

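The scale is clear of the arm, the keys are up, and the tin (301,146), cookie, jar, cutter and spatula are all where they were.

```bash
python3 -c "
from bench import robot
print(robot.close_job())"
```

```text
the job is handed in; nothing more can be done
None
```

The job is handed in: I held the red key right down for over a second, let it come up, pressed the green key right down, and withdrew clear; the final picture shows nothing else on the bench moved, but the hand-in returned no verdict.

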